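# Fit the satay spit and set the grill's heat selector

### The arm

A 6-joint arm with a two-finger parallel gripper is mounted at the origin on the work surface. World frame = base frame: x ahead of the robot, y to its left, z up, the work surface at z = 0. Lengths are in m, angles in degrees, forces in N, time in s.
With the tool pointing down it reaches from about 0.325 to 0.775 m from the base axis. Payload 5.5 kg.
Tool frame: the origin (TCP) lies at the very end of the fingers, on their centre line; the grasp point (between the pads) lies env.grip_point_offset behind it (env.grip_point_offset is the distance from the TCP to the grasp point, in m); y points along the fingers, z is the direction in which the jaws open and shut, and the axes are right-handed (so a half turn about y gives the same grasp; the last joint's range is limited). The gripper opens to 88 mm and grips with 3 to 60 N. Pads are 20 mm wide; open, the fingers measure 115 mm over their backs; the gripper's body (75 mm by 178 mm) begins 61 mm behind the grasp point.
Start: joints at [-3.249, 5.22, 70.514, -0, 104.267, -3.249], TCP at [0.6, -0, 0.188] pointing down, gripper open.
Joint ranges: [-164.24, 164.24], [-49.07, 125.15], [9.68, 141.18], [-86.29, 266.29], [3.28, 154.24], [-151.56, 151.56]. Speed limits (degrees/s): [147.25, 147.25, 172.46, 180, 180, 180].

### API

Orientations are given as [roll, pitch, yaw] about the fixed x, y, z axes, in that order (R = Rz(yaw) Ry(pitch) Rx(roll)).
In Python, from cell import sensors, vision, ticket, env gives the robot as it stands.
- The arm moves only by the tool carry_out, never from a script. Its argument "plan" is a list that holds one entry, the list of rows, each a list of 6 numbers: the shift along the tool's x, y, z in m, then the turn, a rotation vector about the tool's x, y, z in degrees. In form: [[[tx, ty, tz, ax, ay, az], ...]]. A call has 1 to 20 rows; each row is the pose to reach, as a shift and turn from the pose measured when the call began, along the tool's axes at that moment; what a row does not reach only later rows make up. A row lasts 1/8 s, in which the tool goes at most 62.5 mm and 10.7 degrees, less where a joint would pass 70% of its speed; a pose out of reach is approached as far as the arm can. A call with a gripper value outside its range is refused whole. "claw" is the gripper's target within -1 to 1 (shut at 1, half-way at 0, fully open at -1), set as the call begins (left out, the last holds). The fingers move at their own pace and stop on an object; "squeeze" is the grip in N (left out, the last holds). Time passes only in rows, so rows that repeat a pose let the fingers close. It gives the time, the measured TCP pose, the force and the opening at its end, in the units of the state.
- sensors.sense(): the state, without advancing time (a new reading comes with each control period).
- vision.grab_frame(name): name is "scene" or "side" or "wrist"; returns the picture (400x640x3 uint8, red, green, blue); there is no depth.
- vision.camera_params(name): a dict with "K" (3x3 intrinsics, pixels), "R" (3x3) and "t" (3): a world point X has camera coordinates R X + t. Camera axes: x right, y down, z forward; pixel columns grow to the right and rows downward; lengths in m; the calibration is good to about 2 mm. A picture is of the moment at which its call begins: read the wrist's pose just before it. camera_params takes no time and is no camera call; for the wrist camera it gives the pose at the moment of the call.
- ticket.job_done(): hands the job in, once; it reports no verdict.
The state is a dict: "time": time; "joint_pos": joint angles; "joint_velocities": joint speeds; "joint_efforts": joint torques, N m; "tool_pos": TCP position; "orientation": TCP orientation; "contact_force": force on the tool from outside, world axes, zero at the start; "wrist_torque": the same for the moment, N m; "width": finger opening in m.
Only numpy, scipy, OpenCV 4.12 (cv2) and the standard library are available. Lean on these libraries where they do the work, as an engineer would, in place of code of your own. Each camera call takes 0.05 s, during which the arm holds its last target. There are 200 camera calls.

### The job

Get the table-top satay grill ready: take the loose spit off the dish and, from the side where the fitted spit's handle sticks out, thread it tip first through the free front hole of that end plate and on through the matching hole of the other plate, until its collar is home against the plate, and let go. Turn the heat selector (the bar-grip knob on the sloping panel) so that it sits clicked in at the three-stroke mark. Leave the timer knob, the tumbler, the sauce bottle, the puzzle cube and the mug as they are.

Things in the scene. Friction and masses are not known exactly. Their poses are not given: they have to be found in the camera images.
- grill: White and aluminium table-top skewer grill, fixed; origin on the counter under its centre, x to its back, y along the spits from near to far plate, z up. Two upright aluminium end plates 8 mm thick, x -30 to 110 mm, tops at z 140 mm: near plate y -98 to -90 mm, far plate y 90 to 98 mm, an open trough (walls to z 100 mm) between. Each has two round bores 13 mm wide at z 118 mm: front x 10 mm (free), rear x 70 mm.
- panel (a point): Middle of the white control panel's surface, in front of the trough; axes as the grill's. The panel slopes 35 degrees, facing the operator and upward (outward normal (-0.574, 0, 0.819) in the grill's frame); it is 110 mm up the slope and 196 mm wide, and carries the heat selector on the operator's left and the timer on the right.
- fitted_handle (a point): Middle of the handle of the spit that is already fitted in the rear bores (part of the grill, like the loose one: handle 14 mm wide, 96 mm long, sticking out of the near plate 60 mm behind the free bore).
- near_bore (a point): Centre of the free (front) bore of the near plate, on that plate's outer face (the countersunk entry); axes as the grill's. The spit enters here moving along +y.
- far_bore (a point): Centre of the free (front) bore of the far plate, on its outer face, where the spit's tip comes out; axes as the grill's; 196 mm from near_bore.
- spit: The loose spit, about 85 g: 6 mm square steel rod, 22 mm round collar 4 mm thick, wooden handle; it lies level across the dish's short rims, handle overhanging. Origin on the rod's axis at the collar's front face; y points to the tip, z up. Rod 208 mm, then a 12 mm tapered tip. Handle from y -4 to -100 mm, 14 mm wide (x), 18 mm tall (z), centred on the axis. Centre of mass about 53 mm ahead of the collar.
- spit_tip (a point): The pointed end of the spit, 220 mm ahead of the collar's front face.
- spit_handle (a point): Middle of the spit's wooden handle, on the axis, 52 mm behind the collar's front face; axes as the spit's.
- dish: Yellow oblong ceramic dish, 110 mm (x) by 170 mm (y), 28 mm high, walls 7 mm, about 550 g; origin under its centre. The spit lies across it, roughly along its y.
- heat (a joint): Angle of the heat selector in rad, growing clockwise as seen by a person facing the panel. Five notches 0.698 rad (40 degrees) apart: 0 off (ring mark), 0.698 one stroke, 1.396 two strokes (pointer straight up the slope), 2.094 three strokes, 2.793 four strokes; stops 0.12 beyond the ends. About 0.1 N m takes it out of a notch; let go, it springs into the nearest.
- heat_grip (a point): On the selector's spindle, 17.5 mm out from the panel, the middle of its bar grip; z is the panel's outward normal; the point turns with the knob. At joint 0 its x points straight up the slope. The pointer end (white line) of the bar lies at +80 degrees about z from the point's x. Bar 46 mm long, 11 mm thick, 5 to 30 mm out from the panel, on a round skirt 50 mm wide and 5 mm high.
- timer_mark (a point): The end of the white line on top of the timer, a plain round fluted knob (38 mm wide, 20 mm high, its axis 96 mm to the right of the selector's), 16.5 mm off its axis. It turns stiffly; leave it as it is.
- tumbler: Stainless steel tumbler, 72 mm across, 110 mm high, origin under its centre.
- puzzle_cube: Wooden block puzzle cube, 56 mm, origin under its centre.
- sauce: Amber glass sauce bottle, 56 mm across, 150 mm high, origin under its centre.
- mug: White ceramic mug, 80 mm across, 90 mm high, handle to its +y, origin under its centre.

How it is judged (in metres and radians):
At the end, for the whole second after the job is handed in: The spit rests in both front bores, within 6 mm sideways of the bore's centre at the collar and 7 mm at the tip, its collar within 7 mm of the near plate and its tip at least 14 mm out beyond the far plate; it is at rest. The heat selector stands in the three-stroke notch (2.094 rad, within 0.12) (y of spit in the frame of near_bore above -0.007 m and y of spit_tip in the frame of far_bore above 0.014 m and x of spit in the frame of near_bore between -0.006 and 0.006 m and z of spit in the frame of near_bore between -0.008 and 0.006 m and x of spit_tip in the frame of far_bore between -0.007 and 0.007 m and z of spit_tip in the frame of far_bore between -0.009 and 0.007 m and linear speed of spit below 0.02 m/s and value of joint heat between 1.974 and 2.214 rad); the robot touches nothing.
It fails at once if the timer knob was turned by more than about 20 degrees (distance of timer_mark from where it was at the start of the episode above 0.006 m).
It fails at once if the tumbler, sauce bottle, puzzle cube or mug was shoved more than 30 mm or tipped (distance of any of tumbler, puzzle_cube, sauce, mug from where it was at the start of the episode above 0.03 m or angle between any of tumbler, puzzle_cube, sauce, mug's own z axis and vertical above 0.5 rad).
It also fails if it takes over 72 s, if anything falls off the work surface, if the arm or the gripper's body presses on something with over 40 N, if the wrist force passes 120 N, or if a joint passes its speed limit or range.

## Working session

There is one attempt and no reset: what is moved stays moved. The work goes in short steps, Python scripts to look and compute and a tool call to move; the robot and the scene stay as the last step left them, time stands still between calls to the robot, and variables do not carry over. Pictures are saved under pics/ and viewed, about 8 in all and at most 12, crops included, and the job is handed in when it is done.

Besides the shell and the picture viewer there is one more tool, called as name(argument=value, ...), one argument or row to a line, values as JSON. carry_out: Moves the arm, as the interface text tells. Its arguments: {"type":"object","properties":{"plan":{"type":"array","items":{"type":"array","items":{"type":"array","items":{"type":"number"}}}},"claw":{"type":"number"},"squeeze":{"type":"number"}},"required":["plan"]}

```bash
mkdir -p pics; ls; python3 - <<'E'
from cell import sensors, vision, ticket, env
import cv2,numpy as np
print(sensors.sense(), env.grip_point_offset)
for n in ["scene","side","wrist"]:
    p=vision.camera_params(n); print(n,np.round(p["K"],1).tolist(),np.round(p["R"],4).tolist(),np.round(p["t"],4).tolist())
    cv2.imwrite(f"pics/{n}0.png",vision.grab_frame(n)[:,:,::-1])
E
```

```text
pics
{'time': 0.0, 'joint_pos': array([-3.24840557e+00,  5.26215407e+00,  7.05819336e+01, -3.01256676e-03,
        1.04264024e+02, -3.24970250e+00]), 'joint_velocities': array([-0.08953396,  0.04352112,  0.07519896,  0.01748755, -0.06308239,
        0.00152311]), 'joint_efforts': array([-3.13584051e-04, -4.46447504e+01, -4.06449509e+01,  6.96761138e-02,
        2.93726998e-02, -1.50731516e-04]), 'tool_pos': array([5.99649413e-01, 1.29027789e-06, 1.86716356e-01]), 'orientation': array([-9.01081032e+01,  3.21218674e-03, -8.99994456e+01]), 'contact_force': array([-0.24845602, -0.39494847,  0.38282364]), 'wrist_torque': array([-0.05875768, -0.02502339, -0.02519498]), 'width': 0.08772133321812778} 0.0187
scene [[398.0, 0.0, 320.1], [0.0, 398.0, 199.7], [0.0, 0.0, 1.0]] [[0.7705, 0.6373, 0.0156], [0.5205, -0.6148, -0.5926], [-0.3681, 0.4647, -0.8054]] [-0.4414, -0.2371, 1.3743]
side [[365.7, 0.0, 317.3], [0.0, 365.7, 201.6], [0.0, 0.0, 1.0]] [[0.93, -0.3673, 0.0114], [-0.254, -0.665, -0.7023], [0.2656, 0.6503, -0.7118]] [-0.5394, 0.1934, 0.8899]
wrist [[286.3, 0.0, 317.9], [0.0, 286.3, 197.2], [0.0, 0.0, 1.0]] [[1.0, -0.0005, -0.0014], [-0.0002, -0.9699, 0.2436], [-0.0015, -0.2436, -0.9699]] [-0.6002, -0.0289, 0.3896]
```

View pics/scene0.png

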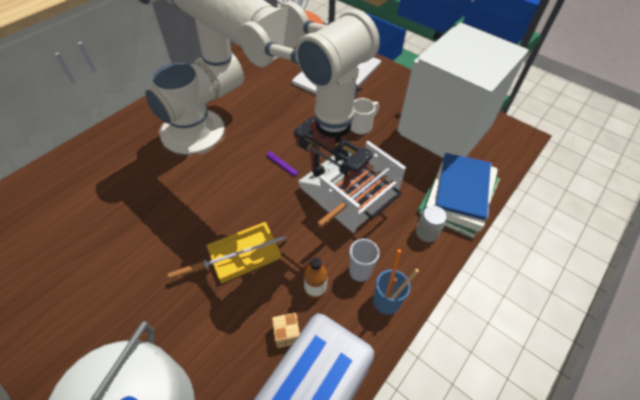

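View pics/side0.png

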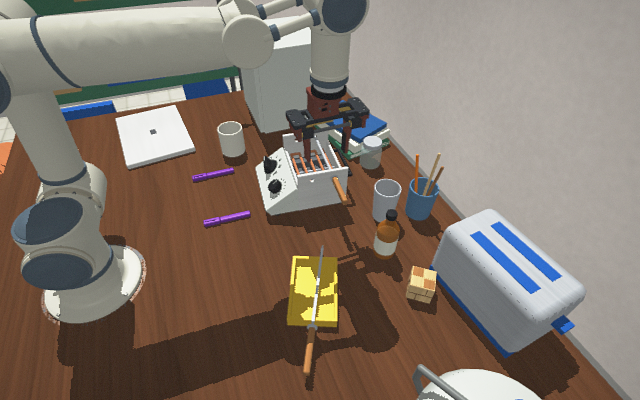

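```bash
python3 - <<'E'
import cv2
a=cv2.imread("pics/side0.png")
c=cv2.resize(a[120:220,245:365],None,fx=6.5,fy=6,interpolation=cv2.INTER_CUBIC)
cv2.imwrite("pics/c1.png",cv2.resize(a[120:220,245:365],(720,600),interpolation=cv2.INTER_CUBIC))
cv2.imwrite("pics/c2.png",cv2.resize(a[235:385,270:420],(600,600),interpolation=cv2.INTER_CUBIC))
E
```

```text
(no output)
```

View pics/wrist0.png

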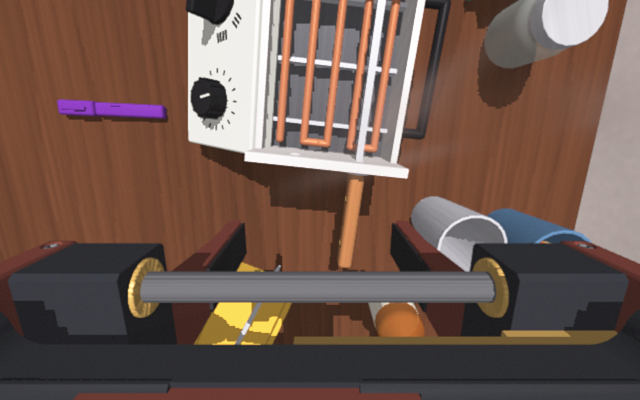

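View pics/c2.png

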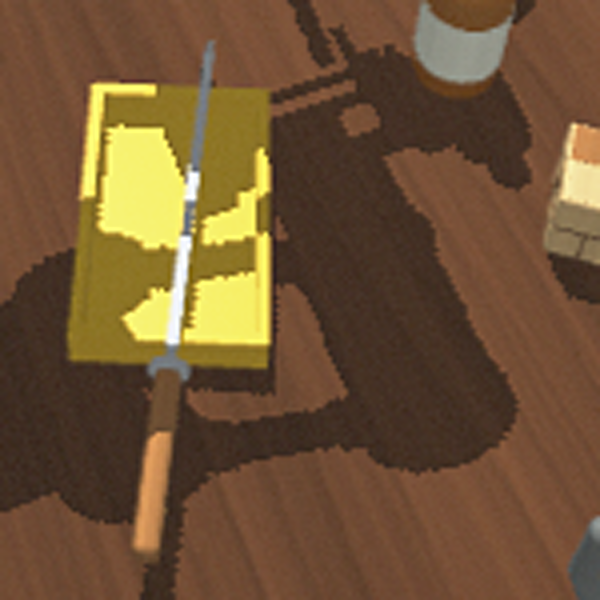

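carry_out(
  plan=[
    [[-0.04,-0.05,0,0,0,0],[-0.07,-0.1,0,0,0,0],[-0.07,-0.1,0,0,0,0],[-0.07,-0.1,0,0,0,0]],
  ],
)

```text
time: 0.65
tool_pos: [0.5999, 0.07, 0.2861]
orientation: [-90.1, -0.0, -90.0]
contact_force: [-0.0, 0.2, -0.6]
width: 0.0873
```

```bash
cat > h.py <<'E'
from cell import sensors, vision, ticket, env
import cv2,numpy as np,json
from scipy.spatial.transform import Rotation as Ro
def snap(cam,name):
    p=vision.camera_params(cam); im=vision.grab_frame(cam)[:,:,::-1]
    cv2.imwrite(f"pics/{name}.png",im)
    json.dump({k:np.array(p[k]).tolist() for k in "KRt"},open(f"pics/{name}.json","w")); return im
def par(name):
    d=json.load(open(f"pics/{name}.json")); return [np.array(d[k]) for k in "KRt"]
def proj(P,X):
    K,R,t=P; q=(np.atleast_2d(X)@R.T+t)@K.T; return q[:,:2]/q[:,2:]
def back(P,uv,z):
    K,R,t=P; c=-R.T@t; d=R.T@np.linalg.solve(K,[uv[0],uv[1],1]); return c+d*(z-c[2])/d[2]
E
python3 - <<'E'
from h import *
im=snap("wrist","w1"); snap("side","s1")
cv2.imwrite("pics/w1c.png",cv2.resize(im[0:260,120:520],(800,520),interpolation=cv2.INTER_CUBIC))
print(sensors.sense()["tool_pos"],sensors.sense()["orientation"])
P=par("s1")
for uv in [(322.5,245.5),(312.3,326),(306.5,372.5)]: print(back(P,uv,.031))
for uv in [(293,256),(337.5,257),(288,325)]: print(back(P,uv,.028))
print(np.array(vision.camera_params("wrist")["t"]))
E
```

```text
[0.59951378 0.06935786 0.28469818] [-9.02873939e+01 -1.91599128e-02 -9.00433405e+01]
[ 0.54671611 -0.11946059  0.031     ]
[ 0.44476669 -0.31221987  0.031     ]
[ 0.39988116 -0.39746867  0.031     ]
[ 0.46631338 -0.12139318  0.028     ]
[ 0.56906142 -0.16426721  0.028     ]
[ 0.3973547 -0.2898101  0.028    ]
[-0.5989138   0.01432314  0.50342895]
```

View pics/w1c.png

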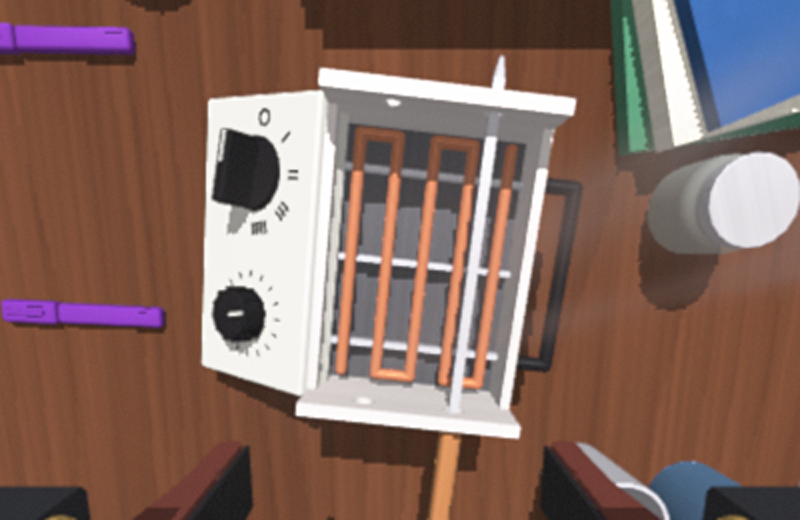

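```bash
cat >> h.py <<'E'
from scipy.optimize import least_squares
def gT(p): return Ro.from_euler("z",p[2]).as_matrix(), np.array([p[0],p[1],0])
def gw(p,X): R,t=gT(p); return np.atleast_2d(X)@R.T+t
E
python3 - <<'E'
from h import *
P=par("w1")
mm=np.array([[-30,-98,140],[110,-98,140],[-30,-90,140],[110,-90,140],[-30,98,140],[110,98,140],[-30,90,140],[110,90,140],[10,-90,118],[10,90,118]])/1000.
uv=np.array([[297,413],[517,437],[303,398],[520,418],[320,70],[576,100],[322,89],[572,118],[363,400],[393,102]])/2.+[120,0]
f=lambda p:(proj(P,gw(p,mm))-uv).ravel()
r=least_squares(f,[.57,.135,-.1],loss="soft_l1"); print(r.x,np.degrees(r.x[2])); print(np.round(f(r.x).reshape(-1,2),1))
np.save("g.npy",r.x)
# panel points if bar: candidates
im=cv2.imread("pics/w1.png")
cv2.imwrite("pics/kn.png",cv2.resize(im[40:130,215:285],(560,720))[:600])
g=lambda X:np.round((proj(P,gw(r.x,X))-[120,0])*2,0)
for px,pz in [(-.075,.07),(-.08,.06)]: print(g([[px,.048,pz],[px,-.048,pz]]))
E
```

```text
[ 0.57901514  0.13132121 -0.11014915] -6.311081213258558
[[-0.3  0.7]
 [ 0.6  0.5]
 [-2.9  2.1]
 [ 0.1  4. ]
 [ 0.5 -0.8]
 [ 0.  -0.3]
 [-1.1 -2.2]
 [ 0.7 -1.4]
 [ 0.2  0. ]
 [ 0.   0.7]]
[[262. 173.]
 [255. 314.]]
[[258. 174.]
 [252. 312.]]
```

View pics/kn.png

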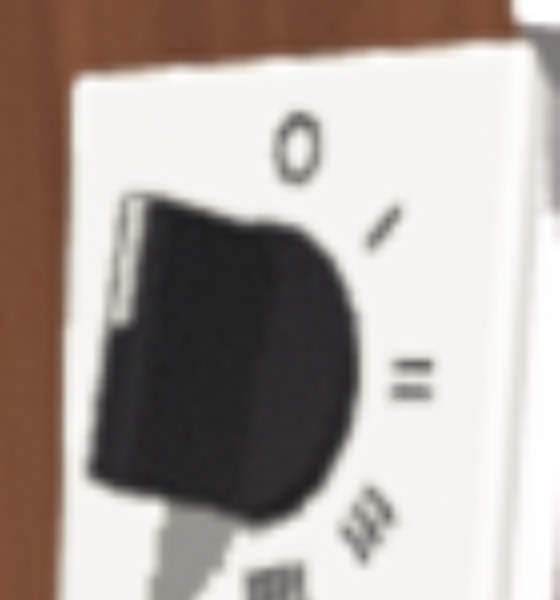

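```bash
python3 - <<'E'
from h import *
P=par("w1"); g=np.load("g.npy")
c,s=np.cos(np.radians(35)),np.sin(np.radians(35))
U=np.array([c,0,s]);L=np.array([0,1.,0]);N=np.array([-s,0,c])
k=lambda a:np.array(a)/8.+[215,40]
w=lambda a:np.array(a)/2.+[120,0]
uv=np.array([k([72,78]),k([530,42]),w([203,365]),k([298,148]),k([383,228]),k([413,380]),k([370,525]),k([275,580]),k([145,197]),k([110,478]),w([238,313])])
def pts(q):
    px,pz,r,sy=q; C=np.array([px,0,pz]); S=C+L*sy; T=S-L*.096
    d=lambda a:U*np.cos(np.radians(a))+L*np.sin(np.radians(a))
    return np.array([C-U*.055+L*.098,C+U*.055+L*.098,C-U*.055-L*.098]+[S+r*d(a) for a in (80,40,0,-40,-80)]+[S+N*.03+.023*d(80),S+N*.03-.023*d(80),T+N*.02])
f=lambda q:(proj(P,gw(g,pts(q)))-uv).ravel()
r=least_squares(f,[-.075,.07,.035,.048],loss="soft_l1");print(np.round(r.x,4));print(np.round(f(r.x).reshape(-1,2),1))
q=r.x; np.save("q.npy",q); S=np.array([q[0],q[3],q[1]])
print("selector world",gw(g,S),"top",gw(g,S+N*.03)); print("edge grill",S+U*.055,"low",S-U*.055)
print("near",gw(g,[.01,-.098,.118]),"far",gw(g,[.01,.098,.118]))
E
```

```text
[-0.0807  0.0616  0.0355  0.0484]
[[ 0.2 -0.1]
 [-0.5  0. ]
 [-1.  -0.5]
 [ 0.7  0.7]
 [ 0.6  0.2]
 [ 0.2 -0.3]
 [ 0.1 -0.7]
 [ 0.8  0.6]
 [ 0.3 -0.8]
 [-0.6  0.9]
 [-4.9 -0.3]]
selector world [[0.50413745 0.18834321 0.06160751]] top [[0.48703444 0.19023474 0.08618207]]
edge grill [-0.03563877  0.04844538  0.09315421] low [-0.1257455   0.04844538  0.03006081]
near [[0.57818173 0.03281586 0.118     ]] far [[0.59972734 0.22762804 0.118     ]]
```

```bash
cat >> h.py <<'E'
def rel(pos,R):
    "shift (m) and rotvec (deg) in the current tool axes to reach TCP pos, orientation matrix R"
    s=sensors.sense(); R0=Ro.from_euler("xyz",s["orientation"],degrees=True).as_matrix()
    return np.round(R0.T@(np.array(pos)-s["tool_pos"]),4), np.round(Ro.from_matrix(R0.T@R).as_rotvec(degrees=True),1)
c35,s35=np.cos(np.radians(35)),np.sin(np.radians(35))
def knob(a,out):
    "TCP pose with jaws (tool z) at a deg about panel normal from upslope, TCP 'out' off panel"
    g=np.load("g.npy");q=np.load("q.npy");G,t=gT(g)
    U=np.array([c35,0,s35]);N=np.array([-s35,0,c35]);L=np.array([0,1.,0])
    z=U*np.cos(np.radians(a))+L*np.sin(np.radians(a)); y=-N; x=np.cross(y,z)
    return G@(np.array([q[0],q[3],q[1]])+N*out)+t, G@np.stack([x,y,z],1)
def wristj(R,j1,phi):
    E=lambda ax,a:Ro.from_euler(ax,a,degrees=True).as_matrix()
    R0=Ro.from_euler("xyz",[-90,0,-90],degrees=True).as_matrix()
    F=(E("z",-3.249)@E("y",180)@E("z",-3.249)).T@R0
    M=E("y",-phi)@E("z",-j1)@R@F.T
    return Ro.from_matrix(M).as_euler("ZYZ",degrees=True)
E
python3 - <<'E'
from h import *
for a in (-10,-130,170,50):
    p,R=knob(a,.008); print(a,np.round(p,4),*rel(knob(a,.12)[0],R))
    for phi in (70,95): print("   ",phi,np.round(wristj(R,22,phi),0))
E
```

```text
-10 [0.4996 0.1888 0.0682] [-0.1265  0.1256 -0.1633] [35.4 15.8  1.2]
    70 [-16.  79.  37.]
    95 [-19.  55.  45.]
-130 [0.4996 0.1888 0.0682] [-0.1265  0.1256 -0.1633] [ 21.1 131.   39.6]
    70 [-16.  79. 157.]
    95 [-19.  55. 165.]
170 [0.4996 0.1888 0.0682] [-0.1265  0.1256 -0.1633] [   1.7 -156.6  -50.3]
    70 [ -16.   79. -143.]
    95 [ -19.   55. -135.]
50 [0.4996 0.1888 0.0682] [-0.1265  0.1256 -0.1633] [ 31.9 -42.3 -17. ]
    70 [-16.  79. -23.]
    95 [-19.  55. -15.]
```

carry_out(
  plan=[
    [[-0.06,0.0,-0.08,16,-21,-8.5],[-0.1265,0.06,-0.1633,31.9,-42.3,-17],[-0.1265,0.1256,-0.1633,31.9,-42.3,-17],[-0.1265,0.1256,-0.1633,31.9,-42.3,-17],[-0.1265,0.1256,-0.1633,31.9,-42.3,-17],[-0.1265,0.1256,-0.1633,31.9,-42.3,-17],[-0.1265,0.1256,-0.1633,31.9,-42.3,-17]],
  ],
  claw=-0.1,
)

```text
time: 1.62
tool_pos: [0.4361, 0.1956, 0.1608]
orientation: [-65.7, -26.0, -52.2]
contact_force: [1.1, -0.1, 1.3]
width: 0.0482
```

```bash
python3 - <<'E'
from h import *
s=sensors.sense();print(np.round(s["joint_pos"],1),s["width"],s["time"])
for a in (110,170): print(*rel(*knob(a,.12)))
E
```

```text
[ 39.1 -43.8 119.  -24.5  79.6  -5.5] 0.04815752321615284 1.625
[-0.0008  0.0005 -0.0004] [ -0.  -60.2   0. ]
[-0.0008  0.0005 -0.0004] [   0.  -120.2    0. ]
```

carry_out(
  plan=[
    [[0,0.03,0,0,-30,0],[0,0.04,0,0,-60,0],[0,0.05,0,0,-60,0],[0,0.05,0,0,-60,0],[0,0.05,0,0,-60,0],[0,0.05,0,0,-60,0],[0,0.05,0,0,-120,0],[0,0.05,0,0,-120,0],[0,0.05,0,0,-120,0],[0,0.05,0,0,-120,0],[0,0.05,0,0,-120,0],[0,0.05,0,0,-120,0],[0,0.05,0,0,-120,0],[0,0.05,0,0,-120,0]],
  ],
)

```text
time: 3.38
tool_pos: [0.4655, 0.192, 0.1208]
orientation: [-124.6, -5.9, 75.1]
contact_force: [0.1, -0.4, 0.6]
width: 0.0481
```

```bash
python3 - <<'E'
from h import *
s=sensors.sense();print(np.round(s["joint_pos"],1),s["width"],s["time"])
print(*rel(*knob(170,.008)))
im=snap("side","s2")
cv2.imwrite("pics/s2c.png",cv2.resize(im[90:240,200:380],(720,600),interpolation=cv2.INTER_CUBIC))
E
```

```text
[  35.4  -40.2  121.   -23.5   73.  -126.2] 0.04813324999641886 3.375
[0.0002 0.0627 0.0023] [ 0.  -0.4 -0. ]
```

View pics/s2c.png

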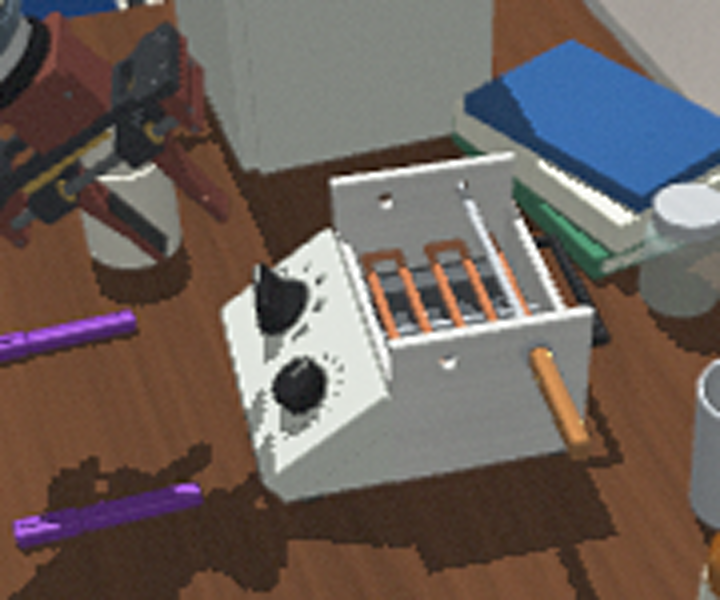

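```bash
python3 - <<'E'
from h import *
P=par("s1"); print(back(P,(231,155),0.0),back(P,(231,128),.09))
g=np.load("g.npy")
print(proj(P,gw(g,[[.01,-.098,.118],[.01,.09,.118]])), "seen (312,180.5),(296.5,140.3)")
E
```

```text
[0.41182491 0.37151665 0.        ] [0.43074442 0.39346491 0.09      ]
[[312.68651171 179.95543029]
 [296.90287462 139.69243424]] seen (312,180.5),(296.5,140.3)
```

carry_out(
  plan=[
    [[0,0.02,0.002,0,0,0],[0,0.04,0.002,0,0,0],[0,0.05,0.002,0,0,0],[0,0.0627,0.002,0,0,0],[0,0.0627,0.002,0,0,0],[0,0.0627,0.002,0,0,0]],
  ],
)

```text
time: 4.18
tool_pos: [0.4996, 0.1888, 0.0685]
orientation: [-124.6, -5.9, 75.1]
contact_force: [0.7, 0.6, 0.3]
width: 0.0483
```

carry_out(
  plan=[
    [[0,0,0,0,0,0],[0,0,0,0,0,0],[0,0,0,0,0,0],[0,0,0,0,0,0],[0,0,0,0,0,0]],
  ],
  claw=1,
  squeeze=30,
)

```text
time: 4.8
tool_pos: [0.4996, 0.1888, 0.0685]
orientation: [-124.6, -5.9, 75.1]
contact_force: [0.2, -0.9, 0.5]
width: 0.0022
```

```bash
python3 - <<'E'
from h import *
s=sensors.sense();print(np.round(s["joint_pos"],1),s["width"],s["time"],s["contact_force"])
for a in (130,90,50): print(*rel(*knob(a,.008)))
E
```

```text
[  31.7  -34.4  122.8  -23.1   64.5 -126.6] 0.0022448208467465104 4.8 [ 0.15207635 -0.90388006  0.52454437]
[-0.      0.0003  0.0002] [ 0.  39.6  0. ]
[-0.      0.0003  0.0002] [ 0.  79.6  0. ]
[-0.      0.0003  0.0002] [  0.  119.6   0. ]
```

```bash
python3 - <<'E'
from h import *
im=snap("side","s3"); w=snap("wrist","w3")
a=cv2.resize(im[110:210,230:350],(480,400),interpolation=cv2.INTER_CUBIC)
cv2.imwrite("pics/s3c.png",np.vstack([cv2.resize(a,(640,533))[:330],w[130:400]]))
p,R=knob(170,.008); print(proj(par("s3"),[p]), sensors.sense()["width"])
E
```

```text
[[269.50666794 165.98415876]] 0.0004520455196845045
```

View pics/s3c.png

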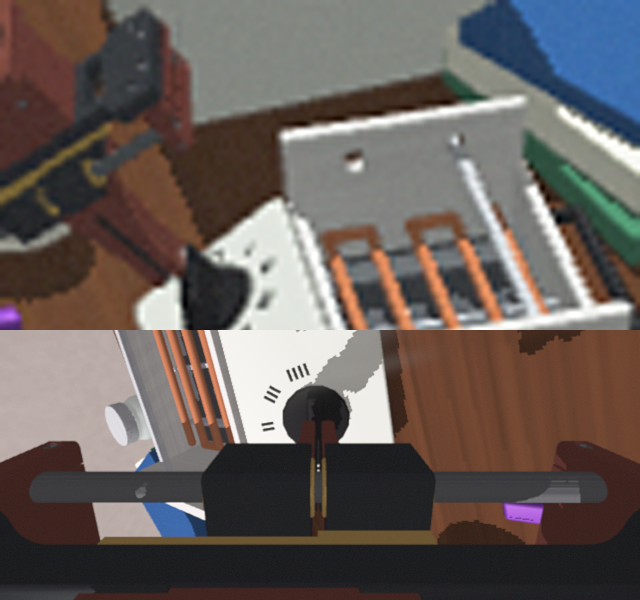

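```bash
python3 - <<'E'
from h import *
s=sensors.sense(); R0=Ro.from_euler("xyz",s["orientation"],degrees=True).as_matrix()
for n in("w3","s3"):
    P=par(n);pr=lambda X:np.round(proj(P,[X])[0])
    T=s["tool_pos"]; print(n,"TCP",pr(T),"grip",pr(T-R0[:,1]*.0187),"back80",pr(T-R0[:,1]*.08))
    for o in(.005,.03): 
        S,K=knob(170,o); print(o,"S",pr(S),"ptr end",pr(S+K[:,0]*.023),pr(S-K[:,0]*.023))
    p1,_=knob(0,0);  G=knob(0,0)[1]; N=-G[:,1];U=G[:,2];L=np.cross(N,U)
    print("marks",[pr(p1+.0355*(U*np.cos(np.radians(a))+L*np.sin(np.radians(a)))) for a in (80,0,-40,-80)])
    print("timer",pr(p1-.096*L+.02*N))
print(R0.round(3))
w=cv2.imread("pics/w3.png"); cv2.imwrite("pics/w3c.png",cv2.resize(w[100:300,220:440],(660,600),interpolation=cv2.INTER_CUBIC))
E
```

```text
w3 TCP [319. 219.] grip [319. 228.] back80 [320. 275.]
0.005 S [319. 217.] ptr end [319. 247.] [319. 187.]
0.03 S [319. 229.] ptr end [320. 262.] [319. 195.]
marks [array([320., 259.]), array([273., 223.]), array([277., 193.]), array([302., 171.])]
timer [291.  76.]
s3 TCP [270. 166.] grip [266. 162.] back80 [252. 151.]
0.005 S [270. 167.] ptr end [270. 161.] [270. 172.]
0.03 S [265. 162.] ptr end [265. 157.] [265. 168.]
marks [array([271., 159.]), array([280., 161.]), array([280., 167.]), array([275., 174.])]
timer [273. 185.]
[[ 0.255  0.571 -0.781]
 [ 0.961 -0.064  0.268]
 [ 0.103 -0.819 -0.565]]
```

View pics/w3c.png

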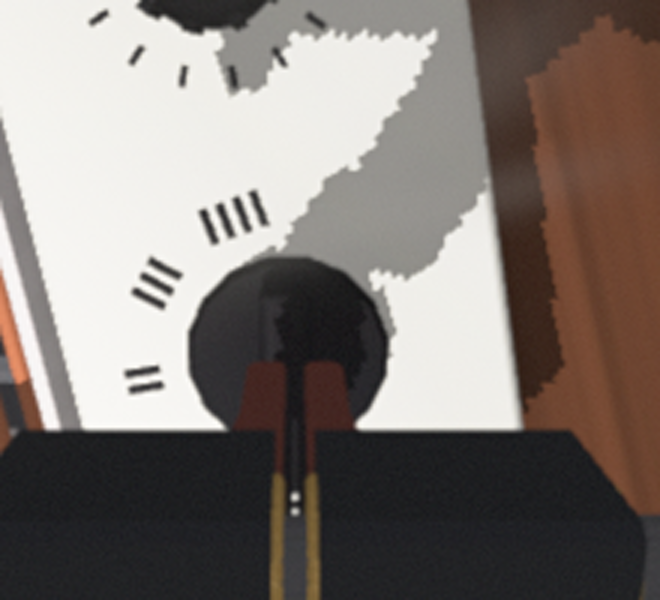

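carry_out(
  plan=[
    [[0,0,0,0,0,0],[0,0,0,0,0,0],[0,0,0,0,0,0],[0,0.001,0,0,0,0],[0,0.002,0,0,0,0],[0,0.0025,0,0,0,0],[0,0.0025,0,0,0,0]],
  ],
  claw=0.2,
)

```text
time: 5.78
tool_pos: [0.501, 0.1886, 0.0664]
orientation: [-124.6, -5.9, 75.1]
contact_force: [0.5, 0.8, -0.0]
width: 0.0352
```

```bash
python3 - <<'E'
from h import *
s=sensors.sense();print(s["width"],s["time"],s["contact_force"],*rel(*knob(170,.008)))
im=snap("side","s4"); w=snap("wrist","w4")
a=cv2.resize(im[130:190,240:310],(700,600),interpolation=cv2.INTER_CUBIC)
b=cv2.resize(w[150:290,260:380],(514,600),interpolation=cv2.INTER_CUBIC)
cv2.imwrite("pics/s4c.png",cv2.resize(np.hstack([a,b]),(800,395)))
E
```

```text
0.03520618275653599 5.775 [ 0.45641515  0.76194895 -0.00547549] [ 0.0001 -0.0023  0.0002] [ 0.  -0.4 -0. ]
```

View pics/s4c.png

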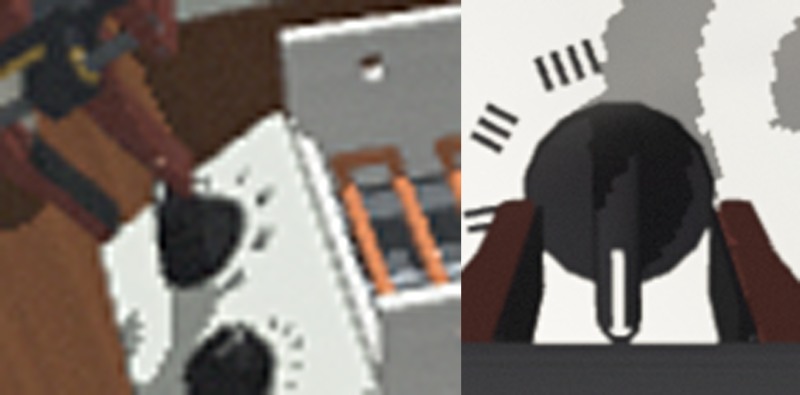

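carry_out(
  plan=[
    [[0,0.001,0,0,0,0],[0,0.002,0,0,0,0],[0,0.003,0,0,0,0],[0,0.004,0,0,0,0]],
  ],
)

```text
time: 6.38
tool_pos: [0.5033, 0.1883, 0.0631]
orientation: [-124.6, -5.9, 75.1]
contact_force: [-0.1, -0.0, -0.3]
width: 0.0353
```

carry_out(
  plan=[
    [[0,0.002,0,0,0,0],[0,0.004,0,0,0,0],[0,0.006,0,0,0,0],[0,0.008,0,0,0,0],[0,0.008,0,0,0,0]],
  ],
)

```text
time: 7.0
tool_pos: [0.5079, 0.1877, 0.0563]
orientation: [-124.6, -5.9, 75.1]
contact_force: [0.0, -0.1, 0.8]
width: 0.0354
```

carry_out(
  plan=[
    [[0,0.002,0,0,0,0],[0,0.004,0,0,0,0],[0,0.006,0,0,0,0],[0,0.008,0,0,0,0],[0,0.008,0,0,0,0]],
  ],
)

```text
time: 7.62
tool_pos: [0.5124, 0.1871, 0.0495]
orientation: [-124.6, -5.9, 75.1]
contact_force: [-1.1, -0.0, -0.3]
width: 0.0354
```

carry_out(
  plan=[
    [[0,0,0,0,0,0],[0,0,0,0,0,0],[0,0,0,0,0,0],[0,0,0,0,0,0]],
  ],
  claw=1,
)

```text
time: 8.12
tool_pos: [0.5139, 0.1867, 0.051]
orientation: [-124.8, -5.9, 75.1]
contact_force: [7.4, -2.7, -0.4]
width: 0.0109
```

carry_out(
  plan=[
    [[0,0,0,0,10,0],[0,0,0,0,20,0],[0,0,0,0,30,0],[0,0,0,0,40,0],[0,0,0,0,40,0]],
  ],
  squeeze=40,
)

```text
time: 8.75
tool_pos: [0.5141, 0.1866, 0.051]
orientation: [-114.4, -26.3, 39.2]
contact_force: [3.3, -0.2, -0.6]
width: 0.0109
```

carry_out(
  plan=[
    [[0,0,0,0,10,0],[0,0,0,0,20,0],[0,0,0,0,30,0],[0,0,0,0,40,0],[0,0,0,0,50,0],[0,0,0,0,60,0],[0,0,0,0,70,0],[0,0,0,0,80,0],[0,0,0,0,80,0]],
  ],
)

```text
time: 9.88
tool_pos: [0.5141, 0.1864, 0.0511]
orientation: [-65.6, -26.3, -52.1]
contact_force: [1.9, -1.7, 0.5]
width: 0.0104
```

```bash
python3 - <<'E'
from h import *
s=sensors.sense();print(s["width"],s["time"],s["contact_force"],s["wrist_torque"],s["joint_pos"].round(1),*rel(*knob(50,-.0145)))
E
```

```text
0.010436645962826792 9.875 [ 1.89939054 -1.71104081  0.53227025] [-0.09754021  0.17172718 -0.09553088] [ 30.3 -31.7 123.  -23.2  61.3  -7. ] [-0.0023  0.0001 -0.0008] [-0.1 -0.   0.3]
```

carry_out(
  plan=[
    [[0,0,0,0,0,0],[0,0,0,0,0,0],[0,0,0,0,0,0],[0,-0.02,0,0,0,0],[0,-0.06,0,0,0,0],[0,-0.1,0,0,0,0],[0,-0.1,0,0,0,0]],
  ],
  claw=0.2,
)

```text
time: 10.75
tool_pos: [0.4573, 0.1943, 0.1368]
orientation: [-65.2, -26.3, -52.2]
contact_force: [1.7, 0.1, -0.8]
width: 0.0356
```

```bash
python3 - <<'E'
from h import *
w=snap("wrist","w5"); s=sensors.sense(); print(s["width"],s["time"],s["joint_pos"].round(1))
# white pointer line: bright, narrow, near selector; project expected bar line for a
P=par("w5"); S,G=knob(0,0); N=-G[:,1];U=G[:,2];L=np.cross(N,U)
pr=lambda X:np.round(proj(P,[X])[0],1)
print("S top",pr(S+N*.03))
for a in (80,40,0,-40,-80): 
    d=U*np.cos(np.radians(a))+L*np.sin(np.radians(a)); print(a,"tip",pr(S+N*.03+d*.02),"mark",pr(S+d*.0355))
c=pr(S+N*.03).astype(int); print(c)
r=w[max(c[1]-60,0):c[1]+60,c[0]-60:c[0]+60]; cv2.imwrite("pics/w5k.png",cv2.resize(r,None,fx=4,fy=4,interpolation=cv2.INTER_CUBIC))
E
```

```text
0.03491774355971361 10.8 [ 36.6 -41.6 120.6 -24.1  74.9  -6.2]
S top [312.6 195.4]
80 tip [331.5 184.7] mark [343.3 170.9]
40 tip [333.9 199. ] mark [346.9 194. ]
0 tip [326.4 211.3] mark [334.8 213.6]
-40 tip [312.7 216.1] mark [313.  221.2]
-80 tip [298.8 211.4] mark [291.1 213.7]
[312 195]
```

View pics/w5k.png

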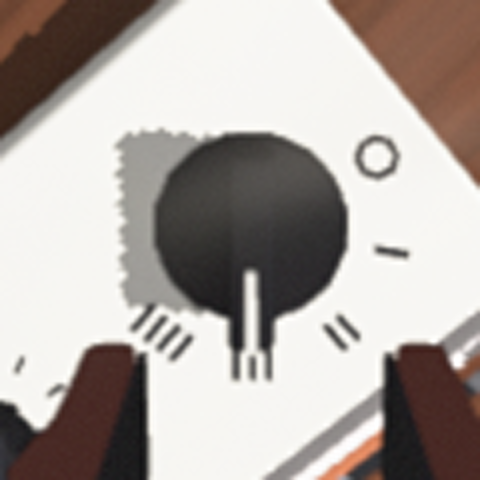

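```bash
cat >> h.py <<'E'
def down(yaw):
    return Ro.from_euler("z",yaw,degrees=True).as_matrix()@Ro.from_euler("xyz",[-90,0,-90],degrees=True).as_matrix()
E
python3 - <<'E'
from h import *
print(*rel([.455,.19,.30],down(-28)));print(*rel([.42,-.1,.32],down(-28)));print(*rel([.375,-.445,.20],down(-28)))
E
```

```text
[ 0.075  -0.1361  0.0579] [-36.6  69.3   9.2]
[ 0.2697 -0.1544 -0.16  ] [-36.6  69.3   9.2]
[ 0.4358 -0.0608 -0.4748] [-36.6  69.3   9.2]
```

carry_out(
  plan=[
    [[0.03,-0.05,0.02,-4,8,1],[0.055,-0.1,0.04,-8,15.5,2],[0.075,-0.1361,0.0579,-13,24,3.2],[0.12,-0.14,0.01,-18,34,4.5],[0.16,-0.145,-0.04,-22,42,5.5],[0.2,-0.15,-0.09,-27,51,6.8],[0.2697,-0.1544,-0.16,-32,60,8],[0.3,-0.14,-0.21,-36.6,69.3,9.2],[0.33,-0.12,-0.27,-36.6,69.3,9.2],[0.36,-0.1,-0.33,-36.6,69.3,9.2],[0.4,-0.08,-0.4,-36.6,69.3,9.2],[0.4358,-0.0608,-0.4748,-36.6,69.3,9.2],[0.4358,-0.0608,-0.4748,-36.6,69.3,9.2],[0.4358,-0.0608,-0.4748,-36.6,69.3,9.2],[0.4358,-0.0608,-0.4748,-36.6,69.3,9.2],[0.4358,-0.0608,-0.4748,-36.6,69.3,9.2]],
  ],
)

```text
time: 12.8
tool_pos: [0.375, -0.4446, 0.1989]
orientation: [-90.1, 0.1, -118.0]
contact_force: [-0.6, 0.2, 0.7]
width: 0.0351
```

```bash
python3 - <<'E'
from h import *
s=sensors.sense(); print(s["tool_pos"].round(4),s["orientation"].round(1),s["joint_pos"].round(1))
w=snap("wrist","w6"); P=par("w6")
hsv=cv2.cvtColor(w,cv2.COLOR_BGR2HSV)
c=np.array([.4448,-.3122,.031]);d=np.array([.4675,.884,0]);n=np.array([.884,-.4675,0])
for sdist in (-.10,-.052,-.004,0,.05,.1): print(sdist,proj(P,[c+d*sdist])[0].round(1))
# print profile across the handle
for sdist in (-.09,-.06,-.03,-.01,.02,.05):
    L=np.array([proj(P,[c+d*sdist+n*o])[0] for o in np.arange(-.02,.0201,.002)])
    v=[tuple(int(x) for x in hsv[int(round(b)),int(round(a))]) if 0<=b<400 and 0<=a<640 else None for a,b in L]; print(sdist,v)
E
```

```text
[ 0.375  -0.4446  0.1989] [-9.01e+01  1.00e-01 -1.18e+02] [-53.2   2.6  72.1   0.  105.4 -25.2]
-0.1 [317.3 139.6]
-0.052 [317.2  99.2]
-0.004 [317.1  56.1]
0 [317.   52.3]
0.05 [316.9   3.8]
0.1 [316.7 -48.5]
-0.09 [(9, 138, 129), (10, 140, 138), (10, 142, 142), (10, 142, 142), (10, 139, 139), (10, 140, 137), (11, 142, 133), (12, 142, 191), (14, 138, 238), (14, 139, 237), (14, 140, 234), (13, 139, 233), (13, 143, 209), (13, 143, 170), (10, 133, 73), (9, 138, 72), (10, 129, 81), (10, 142, 133), (10, 140, 140), (10, 140, 138), (10, 140, 135)]
-0.06 [(10, 141, 127), (10, 139, 130), (10, 141, 134), (10, 139, 138), (10, 139, 138), (10, 142, 133), (11, 139, 145), (12, 145, 199), (14, 136, 241), (14, 137, 238), (14, 137, 235), (13, 140, 234), (13, 143, 212), (13, 142, 172), (11, 134, 76), (10, 131, 76), (10, 129, 83), (10, 142, 135), (10, 141, 136), (10, 137, 136), (9, 141, 134)]
-0.03 [(10, 138, 137), (10, 141, 137), (10, 139, 138), (10, 140, 133), (10, 139, 130), (10, 141, 125), (11, 138, 129), (13, 146, 212), (15, 134, 245), (15, 134, 245), (14, 135, 239), (14, 139, 235), (13, 141, 230)
[... 422 characters left out ...]
0, 140, 142), (9, 144, 135), (11, 141, 134)]
0.02 [(30, 92, 255), (30, 93, 255), (30, 95, 255), (30, 94, 255), (30, 95, 255), (30, 97, 255), (30, 97, 255), (30, 98, 255), (29, 34, 255), (150, 1, 255), (120, 1, 255), (130, 3, 255), (22, 53, 248), (29, 119, 255), (30, 100, 255), (29, 103, 255), (29, 102, 255), (29, 103, 255), (29, 105, 255), (29, 105, 255), (29, 105, 255)]
0.05 [(30, 86, 255), (30, 88, 255), (30, 88, 255), (30, 89, 255), (30, 88, 255), (30, 89, 255), (30, 91, 255), (30, 94, 255), (30, 83, 255), (150, 1, 255), (120, 1, 255), (0, 0, 255), (21, 42, 233), (20, 164, 184), (23, 153, 244), (30, 100, 255), (30, 100, 255), (29, 101, 255), (30, 100, 255), (29, 103, 255), (29, 104, 255)]
```

```bash
python3 - <<'E'
from h import *
print(*rel([.4205,-.3582,.03],down(-27.9)));print(*rel([.4205,-.3582,-.02],down(-27.9)))
P=par("w6");w=cv2.imread("pics/w6.png");hsv=cv2.cvtColor(w,cv2.COLOR_BGR2HSV)
c=np.array([.4448,-.3122,.031]);d=np.array([.4675,.884,0])
for z,r in((.04,np.arange(-.115,-.09,.0025)),(.036,np.arange(-.012,.014,.002))):
    print([(round(1000*s),hsv[tuple(proj(P,[c+d*s+[0,0,z-.031]])[0].round().astype(int)[::-1])].tolist()) for s in r])
E
```

```text
[-0.0972  0.1699 -0.0005] [ 0.  -0.1 -0. ]
[-0.0972  0.2199 -0.0005] [ 0.  -0.1 -0. ]
[(-115, [10, 143, 143]), (-112, [10, 144, 140]), (-110, [10, 138, 120]), (-108, [11, 139, 86]), (-105, [10, 126, 77]), (-102, [9, 132, 85]), (-100, [12, 146, 91]), (-97, [12, 139, 156]), (-95, [13, 140, 229]), (-92, [14, 139, 235]), (-90, [14, 138, 235])]
[(-12, [14, 135, 242]), (-10, [14, 136, 242]), (-8, [14, 137, 242]), (-6, [14, 135, 242]), (-4, [12, 146, 206]), (-2, [133, 10, 187]), (0, [0, 0, 255]), (2, [0, 0, 254]), (4, [120, 1, 255]), (6, [120, 1, 255]), (8, [120, 1, 255]), (10, [120, 1, 255]), (12, [120, 1, 255])]
```

carry_out(
  plan=[
    [[-0.05,0.04,0,0,0,0],[-0.0972,0.08,-0.0005,0,0,0],[-0.0972,0.13,-0.0005,0,0,0],[-0.0972,0.17,-0.0005,0,0,0],[-0.0972,0.185,-0.0005,0,0,0],[-0.0972,0.2,-0.0005,0,0,0],[-0.0972,0.21,-0.0005,0,0,0],[-0.0972,0.22,-0.0005,0,0,0],[-0.0972,0.22,-0.0005,0,0,0]],
  ],
)

```text
time: 13.98
tool_pos: [0.4202, -0.3581, -0.0205]
orientation: [-90.1, 0.1, -118.0]
contact_force: [-0.5, 0.0, -0.2]
width: 0.0351
```

carry_out(
  plan=[
    [[0,0,0,0,0,0],[0,0,0,0,0,0],[0,0,0,0,0,0],[0,0,0,0,0,0]],
  ],
  claw=1,
  squeeze=45,
)

```text
time: 14.48
tool_pos: [0.4205, -0.3584, -0.0201]
orientation: [-90.0, 0.0, -118.0]
contact_force: [-0.6, -1.6, 1.2]
width: 0.0137
```

```bash
python3 - <<'E'
from h import *
P=par("s1"); print("bottle",back(P,(386,212),.15),"tumbler",back(P,(387,186),.11),"cube",back(P,(423,270),.056))
print(*rel([.4205,-.3582,.0675],down(-27.9)));print(*rel([.5456,-.2624,.0675],down(-6.3)))
E
```

```text
bottle [ 0.68573207 -0.16604998  0.15      ] tumbler [ 0.75870692 -0.05217615  0.11      ] cube [ 0.731572  -0.2885943  0.056    ]
[-0.0002 -0.0876 -0.0001] [ 0.  -0.1 -0. ]
[-0.1435 -0.0875  0.0655] [ -0.  -21.7  -0. ]
```

carry_out(
  plan=[
    [[0,-0.01,0,0,0,0],[0,-0.03,0,0,0,0],[0,-0.06,0,0,0,0],[0,-0.088,0,0,0,0],[0,-0.088,0,0,0,0]],
  ],
)

```text
time: 15.1
tool_pos: [0.422, -0.3599, 0.0722]
orientation: [-89.6, -0.1, -118.0]
contact_force: [0.1, -1.4, -0.9]
width: 0.0138
```

carry_out(
  plan=[
    [[-0.03,0,0.015,0,-5,0],[-0.06,0,0.03,0,-10,0],[-0.09,0,0.045,0,-15,0],[-0.12,0,0.055,0,-21.7,0],[-0.1435,0,0.0655,0,-21.7,0],[-0.1435,0,0.0655,0,-21.7,0],[-0.1435,0,0.0655,0,-21.7,0],[-0.1435,0,0.0655,0,-21.7,0]],
  ],
)

```text
time: 16.1
tool_pos: [0.5464, -0.2646, 0.0722]
orientation: [-89.7, -0.2, -96.3]
contact_force: [0.1, 0.4, -0.9]
width: 0.0135
```

```bash
python3 - <<'E'
from h import *
s=sensors.sense(); R0=Ro.from_euler("xyz",s["orientation"],degrees=True).as_matrix()
print(s["tool_pos"].round(4),s["orientation"].round(2),s["width"],s["contact_force"],s["joint_pos"].round(1))
print(*rel([.5456,-.2624,.0665],down(-6.31)))
w=snap("wrist","w7");im=snap("side","s7"); snap("scene","c7")
ax=lambda x: s["tool_pos"]+R0@np.array([-x,-.0515,0])
g=np.load("g.npy"); nb=gw(g,[.01,-.098,.118])[0]; top=gw(g,[[-.03,-.098,.14],[.11,-.098,.14]])
for n in ("s7","c7","w7"):
    P=par(n); print(n,"tip",proj(P,[ax(.272)])[0].round(1),"collar",proj(P,[ax(.052)])[0].round(1),"bore",proj(P,[nb])[0].round(1),"tops",proj(P,top).round(1).tolist())
a=cv2.resize(im[150:240,290:360],(622,800),interpolation=cv2.INTER_CUBIC)
b=cv2.resize(w[0:250,220:420],(480,600),interpolation=cv2.INTER_CUBIC)
cv2.imwrite("pics/v12.png",np.hstack([cv2.resize(im[160:230,290:360],(400,400),interpolation=cv2.INTER_CUBIC),cv2.resize(w[0:200,218:418],(400,400),interpolation=cv2.INTER_CUBIC)]))
E
```

```text
[ 0.5464 -0.2646  0.0722] [-89.7   -0.21 -96.34] 0.01350711449986482 [ 0.11709052  0.4047045  -0.94407168] [-29.    6.4  81.   -0.1  92.3 -22.7]
[-0.0021  0.0057 -0.001 ] [-0.3 -0.   0.2]
s7 tip [315.6 185.2] collar [341.4 250.3] bore [312.7 180. ] tops [[297.9, 176.3], [348.6, 167.6]]
c7 tip [323.2 194.6] collar [258.8 243.7] bore [330. 190.] tops [[319.9, 176.6], [357.8, 207.2]]
w7 tip [ 315.2 -538.7] collar [316.4 155. ] bore [ 311.9 -642.9] tops [[141.5, -886.4], [728.7, -876.1]]
```

View pics/v12.png

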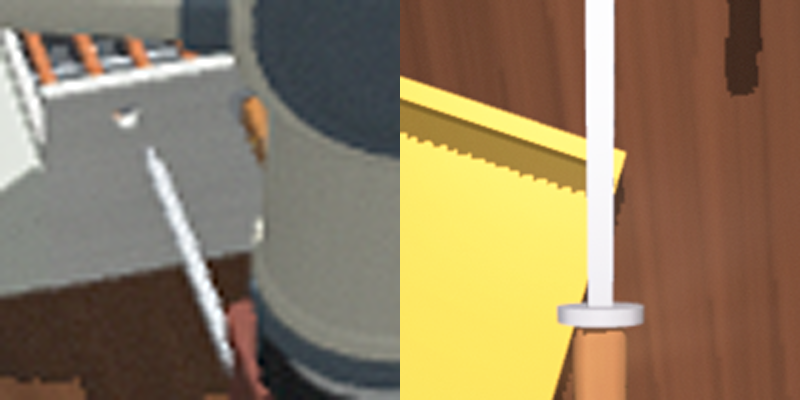

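```bash
python3 - <<'E'
from h import *
im=cv2.imread("pics/s7.png").astype(int); im2=cv2.imread("pics/s2.png").astype(int)
print(im[176:187,305:321].sum(2)//3)
print(im2[176:187,305:321].sum(2)//3)
g=im.sum(2)//3
for v in range(186,222,5):
    r=g[v,308:338]; print(v,r.tolist())
E
```

```text
[[137 135 132 127 126 129 125 127 128 127 128 126 127 126 127 128]
 [128 130 130 125 128 128 127 130 128 129 128 128 128 129 131 130]
 [126 128 129 128 129 129 127 117 119 125 130 129 130 126 129 128]
 [131 132 130 130 128 124 102 112 158 145 127 131 130 128 128 128]
 [131 133 132 130 142 177 186 229 216 125 126 128 126 126 128 128]
 [129 129 129 131 127 162 241 251 190 125 126 130 129 128 125 128]
 [131 131 129 129 129 131 155 159 141 127 126 130 129 127 125 128]
 [131 129 130 130 127 128 126 128 129 128 128 127 129 126 131 127]
 [131 129 128 129 128 130 130 129 129 129 128 130 128 132 130 131]
 [131 131 131 129 130 130 130 129 128 134 138 144 131 132 131 130]
 [130 130 132 131 133 130 132 132 133 127 150 213 122 127 127 130]]
[[138 139 130 129 127 127 127 129 129 128 126 128 125 127 127 127]
 [128 129 127 126 127 126 130 126 128 127 128 129 131 130 131 129]
 [129 130 128 128 128 128 127 117 119 126 129 131 128 129 128 128]
 [129 132 131 129 130 126 101 111 157 145 126 129 129 127 127 126]
 [130 132 130 128 141 176 187 228 216 125 127 128 126 128 128 127]
 [130 131 130 129 127 161 2
[... 830 characters left out ...]
13, 121]
201 [134, 132, 132, 132, 130, 132, 134, 132, 131, 132, 131, 125, 131, 206, 238, 225, 121, 126, 129, 130, 130, 130, 130, 131, 131, 133, 165, 195, 109, 120]
206 [133, 137, 132, 132, 135, 134, 135, 134, 132, 132, 111, 98, 90, 73, 114, 206, 238, 225, 35, 45, 45, 44, 44, 46, 45, 60, 106, 129, 121, 120]
211 [49, 47, 49, 50, 47, 49, 49, 49, 50, 49, 50, 47, 51, 50, 45, 51, 111, 208, 239, 224, 36, 46, 49, 44, 46, 50, 67, 84, 125, 125]
216 [53, 48, 47, 47, 46, 50, 49, 46, 51, 51, 50, 48, 44, 50, 43, 50, 47, 50, 114, 207, 233, 140, 98, 110, 109, 109, 92, 54, 61, 65]
221 [52, 50, 44, 50, 48, 49, 48, 51, 50, 48, 48, 51, 48, 49, 50, 47, 49, 46, 44, 54, 116, 192, 131, 59, 103, 113, 85, 36, 23, 24]
```

```bash
python3 - <<'E'
from h import *
print(*rel([.5444,-.2624,.066],down(-6.31)))
E
```

```text
[-0.0018  0.0065 -0.0025] [-0.3 -0.   0.2]
```

carry_out(
  plan=[
    [[-0.001,0.003,-0.001,-0.3,0,0.2],[-0.0018,0.0065,-0.0025,-0.3,0,0.2],[-0.0018,0.0065,-0.0025,-0.3,0,0.2],[-0.0018,0.0065,-0.0025,-0.3,0,0.2]],
  ],
)

```text
time: 16.75
tool_pos: [0.5444, -0.2623, 0.066]
orientation: [-90.0, -0.0, -96.3]
contact_force: [0.4, -0.1, -0.4]
width: 0.0136
```

```bash
cat > chk.py <<'E'
from h import *
s=sensors.sense(); g=np.load("g.npy"); G,t=gT(g)
R0=Ro.from_euler("xyz",s["orientation"],degrees=True).as_matrix()
ax=lambda x: s["tool_pos"]+R0@np.array([-x,-.0515,0])
f=lambda X:np.round((G.T@(X-t)-[.01,-.098,.118])*1000,1)
print("t",s["time"],"w",round(s["width"],4),"F grill",np.round(G.T@s["contact_force"],1),"M",np.round(G.T@s["wrist_torque"],2),"tip in near_bore mm",f(ax(.272)),"collar",f(ax(.052)),"ori",s["orientation"].round(2))
E
python3 chk.py; python3 -c "
from h import *
im=snap('side','s8'); g=im.astype(int).sum(2)//3
for v in (190,195,200): print(v,g[v,310:326].tolist())"
```

```text
t 16.75 w 0.0136 F grill [ 0.4 -0.  -0.4] M [-0.1   0.06  0.02] tip in near_bore mm [ -1.1 -25.1  -0.6] collar [  -1.1 -245.1   -0.5] ori [-8.997e+01 -1.000e-02 -9.632e+01]
190 [132, 132, 135, 127, 142, 206, 238, 226, 121, 127, 130, 128, 129, 131, 128, 129]
195 [133, 130, 128, 128, 128, 126, 135, 204, 239, 226, 118, 128, 126, 127, 127, 128]
200 [131, 131, 131, 130, 129, 131, 131, 126, 133, 207, 239, 225, 125, 125, 131, 131]
```

carry_out(
  plan=[
    [[-0.007,0,0,0,0,0],[-0.014,0,0,0,0,0],[-0.021,0,0,0,0,0],[-0.027,0,0,0,0,0],[-0.033,0,0,0,0,0],[-0.033,0,0,0,0,0]],
  ],
)

```text
time: 17.55
tool_pos: [0.5482, -0.2291, 0.0661]
orientation: [-90.0, -0.0, -96.3]
contact_force: [-0.6, -0.6, -1.1]
width: 0.0139
```

```bash
python3 chk.py
```

```text
t 17.55 w 0.0139 F grill [-0.5 -0.7 -1.1] M [-0.12  0.   -0.  ] tip in near_bore mm [-1.1  8.4 -0.4] collar [  -1.  -211.6   -0.4] ori [-8.996e+01 -1.000e-02 -9.629e+01]
```

carry_out(
  plan=[
    [[-0.007,0,0,0,0,0],[-0.014,0,0,0,0,0],[-0.021,0,0,0,0,0],[-0.03,0,0,0,0,0],[-0.03,0,0,0,0,0]],
  ],
)

```text
time: 18.18
tool_pos: [0.5517, -0.1985, 0.0662]
orientation: [-90.0, -0.0, -96.2]
contact_force: [0.1, 1.0, -1.1]
width: 0.014
```

```bash
python3 chk.py
```

```text
t 18.175 w 0.014 F grill [-0.   1.  -1.1] M [-0.05  0.02 -0.01] tip in near_bore mm [-1.4 39.2 -0.4] collar [  -1.  -180.8   -0.3] ori [-8.995e+01 -1.000e-02 -9.622e+01]
```

carry_out(
  plan=[
    [[-0.015,0,0,0,0,0],[-0.03,0,0,0,0,0],[-0.045,0,0,0,0,0],[-0.06,0,0,0,0,0],[-0.075,0,0,0,0,0],[-0.09,0,0,0,0,0],[-0.105,0,0,0,0,0],[-0.12,0,0,0,0,0],[-0.13,0,0,0,0,0],[-0.138,0,0,0,0,0],[-0.138,0,0,0,0,0]],
  ],
)

```text
time: 19.55
tool_pos: [0.5667, -0.0609, 0.0661]
orientation: [-90.0, -0.0, -96.2]
contact_force: [-0.0, -0.2, -0.3]
width: 0.0141
```

```bash
python3 chk.py
```

```text
t 19.55 w 0.0141 F grill [ 0.  -0.2 -0.3] M [-0.1  -0.05 -0.04] tip in near_bore mm [ -1.7 177.6  -0.4] collar [ -1.3 -42.4  -0.4] ori [-8.995e+01 -1.000e-02 -9.619e+01]
```

carry_out(
  plan=[
    [[-0.005,0,0,0,0,0],[-0.01,0,0,0,0,0],[-0.015,0,0,0,0,0],[-0.02,0,0,0,0,0],[-0.02,0,0,0,0,0]],
  ],
)

```text
time: 20.18
tool_pos: [0.5689, -0.0406, 0.0662]
orientation: [-90.0, -0.0, -96.2]
contact_force: [0.1, -0.1, -0.8]
width: 0.0138
```

```bash
python3 chk.py
```

```text
t 20.175 w 0.0138 F grill [ 0.1 -0.1 -0.8] M [-0.04  0.04  0.06] tip in near_bore mm [ -1.9 198.   -0.4] collar [ -1.3 -22.   -0.4] ori [-8.995e+01 -1.000e-02 -9.616e+01]
```

carry_out(
  plan=[
    [[-0.005,0,0,0,0,0],[-0.01,0,0,0,0,0],[-0.014,0,0,0,0,0],[-0.018,0,0,0,0,0],[-0.018,0,0,0,0,0]],
  ],
)

```text
time: 20.8
tool_pos: [0.5709, -0.0224, 0.0662]
orientation: [-90.0, -0.0, -96.1]
contact_force: [0.2, -0.1, -0.9]
width: 0.0134
```

```bash
python3 chk.py
```

```text
t 20.8 w 0.0134 F grill [ 0.2 -0.1 -0.9] M [-0.06  0.01  0.03] tip in near_bore mm [ -2.1 216.3  -0.4] collar [-1.4 -3.7 -0.3] ori [-8.995e+01 -1.000e-02 -9.614e+01]
```

carry_out(
  plan=[
    [[-0.001,0,0,0,0,0],[-0.002,0,0,0,0,0],[-0.003,0,0,0,0,0],[-0.004,0,0,0,0,0],[-0.004,0,0,0,0,0]],
  ],
)

```text
time: 21.42
tool_pos: [0.5711, -0.0196, 0.0662]
orientation: [-90.0, -0.1, -96.2]
contact_force: [-1.1, -5.1, 0.3]
width: 0.0136
```

```bash
python3 chk.py
```

```text
t 21.425 w 0.0136 F grill [-0.5 -5.2  0.3] M [-0.84  0.15  0.02] tip in near_bore mm [ -1.9 219.2  -0.9] collar [-1.4 -0.8 -0.4] ori [-89.96  -0.12 -96.18]
```

carry_out(
  plan=[
    [[0,0,0,0,0,0],[0,0,0,0,0,0],[0,0,0,0,0,0],[0,0,0,0,0,0],[0,-0.02,0,0,0,0],[0,-0.05,0,0,0,0],[0,-0.08,0,0,0,0],[0,-0.13,0,0,0,0],[0,-0.18,0,0,0,0],[0.04,-0.2,0,0,0,0],[0.08,-0.2,0,0,0,0],[0.08,-0.2,0,0,0,0]],
  ],
  claw=0.3,
)

```text
time: 22.92
tool_pos: [0.5622, -0.1009, 0.2682]
orientation: [-89.8, -0.2, -96.4]
contact_force: [-0.2, 0.2, -0.3]
width: 0.0311
```

```bash
python3 chk.py; python3 - <<'E'
from h import *
w=snap("wrist","w9"); im=snap("side","s9"); g=np.load("g.npy")
for n,i in(("w9",w),("s9",im)):
    P=par(n); hsv=cv2.cvtColor(i,cv2.COLOR_BGR2HSV)
    f=lambda X:proj(P,gw(g,X))[0]
    print(n,"collar",f([.01,-.098,.1152]),"tip",f([.01,.122,.1152]),"hend",f([.01,-.198,.1152]))
    for y in (-.18,-.14,-.11,-.103,-.1,-.05,0,.05,.11,.116,.124):
        uv=[f([.01+o,y,.1152+(.009 if y<-.102 else .003)]).round().astype(int) for o in np.arange(-.014,.0141,.002)]
        print(y,[hsv[b,a].tolist()[1:] if 0<=b<400 and 0<=a<640 else None for a,b in uv])
E
```

```text
t 22.925 w 0.0311 F grill [-0.2  0.2 -0.3] M [-0.01 -0.03 -0.03] tip in near_bore mm [ -1.  137.5 200.9] collar [ -1.3 -82.5 201.6] ori [-89.84  -0.16 -96.38]
w9 collar [317.59853805  62.63519043] tip [ 317.12769915 -191.89706725] hend [317.76397352 152.06846111]
-0.18 [[139, 152], [142, 151], [139, 145], [139, 141], [143, 208], [141, 232], [135, 242], [136, 238], [137, 236], [141, 232], [142, 174], [137, 151], [140, 153], [137, 154], [139, 149]]
-0.14 [[112, 84], [113, 86], [114, 87], [125, 114], [140, 182], [136, 238], [132, 243], [135, 239], [135, 238], [137, 232], [136, 171], [113, 90], [113, 88], [123, 85], [111, 85]]
-0.11 [[12, 146], [10, 146], [9, 147], [11, 145], [142, 199], [135, 243], [132, 246], [134, 243], [136, 242], [139, 235], [123, 174], [9, 143], [9, 143], [11, 144], [11, 144]]
-0.103 [[11, 145], [7, 139], [8, 129], [10, 129], [8, 122], [77, 122], [100, 127], [104, 128], [104, 128], [72, 124], [6, 124], [8, 129], [9, 140], [11, 145], [9, 144]]
-0.1 [[12, 146], [9, 141], [4, 136], [9, 144], [10, 148], [9, 148], [10, 154], [10, 157], [10, 152], [7, 146], [7, 147], [7,
[... 1935 characters left out ...]
 [13, 78], [40, 102], [40, 102], [152, 179], [148, 236]]
0.05 [[4, 140], [6, 138], [6, 133], [6, 133], [11, 166], [7, 240], [7, 240], [8, 181], [8, 136], [8, 136], [4, 138], [6, 136], [6, 136], [4, 136], [6, 136]]
0.11 [[6, 129], [56, 95], [56, 95], [101, 73], [15, 66], [15, 66], [61, 67], [61, 67], [77, 86], [14, 124], [14, 124], [9, 136], [2, 136], [2, 136], [4, 135]]
0.116 [[10, 132], [10, 132], [137, 69], [137, 69], [59, 74], [13, 77], [13, 77], [12, 64], [44, 87], [44, 87], [7, 141], [6, 159], [6, 159], [7, 150], [7, 150]]
0.124 [[1, 253], [32, 157], [32, 157], [129, 69], [118, 80], [118, 80], [111, 78], [111, 78], [124, 76], [17, 151], [17, 151], [0, 255], [2, 252], [2, 252], [4, 234]]
```

```bash
python3 -c "
from h import *
print(ticket.job_done(), sensors.sense()['time'])"
```

```text
the job is handed in; nothing more can be done
the job is handed in; nothing more can be done
```

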